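# Roll the fork-tube offcut into its rest and bolt it

## Robot

A 6-joint arm with a two-finger parallel gripper is mounted at the origin on the work surface. World frame = base frame: x ahead of the robot, y to its left, z up, the work surface at z = 0. Lengths are in m, angles in degrees, forces in N, time in s.
With the tool pointing down it reaches from about 0.375 to 0.9 m from the base axis. Payload 3.1 kg.
Tool frame: the origin (TCP) lies at the very end of the fingers, on their centre line; the grasp point (between the pads) lies 19 mm behind it; z points along the fingers, x is the direction in which the jaws open and shut, and the axes are right-handed (so a half turn about z gives the same grasp; the last joint's range is limited). The gripper opens to 87 mm and grips with 3 to 60 N. Pads are 19 mm wide; open, the fingers measure 117 mm over their backs; the gripper's body (75 mm by 190 mm) begins 51 mm behind the grasp point.
Start: joints at [-77.55, 30.224, 82.088, -0, 67.689, -10.227], TCP at [0.241, -0.577, 0.223] pointing down, gripper open.
Joint ranges: [-176.69, 176.69], [-43.24, 126.21], [12.49, 139.97], [-82, 262], [0, 151.66], [-163.58, 163.58]. Speed limits (degrees/s): [159.86, 159.86, 180, 180, 180, 180].

## Interface

Orientations are given as a 3x3 rotation matrix whose columns are the frame's x, y, z axes.
In Python, from rig import bot gives the robot as it stands.
- The arm moves only by the tool arm_command, never from a script. Its argument "plan" is a list of rows, each an object of numbers: "claw": the opening, from 0 (shut) to 1 (fully open); "dx", "dy", "dz": the shift along the tool's x, y, z in cm; "twist": the turn about the tool's z in degrees. A call has 1 to 8 rows; each row is the pose to reach, as a shift and turn from the pose measured when the call began, along the tool's axes at that moment; what a row does not reach only later rows make up. A row lasts 1/12 s, in which the tool goes at most 41.7 mm and 7.16 degrees, less where a joint would pass 70% of its speed; a pose out of reach is approached as far as the arm can. A call with a gripper value outside its range is refused whole. The fingers move at their own pace and stop on an object; the grip force is fixed at half the most. Time passes only in rows, so rows that repeat a pose let the fingers close. It gives the time, the measured TCP pose, the force and the opening at its end, in the units of the state.
- bot.read_state(): the state, without advancing time (a new reading comes with each control period).
- bot.capture(name): name is "scene" or "top" or "wrist"; returns the picture (480x640x3 uint8, red, green, blue); there is no depth.
- bot.calibration(name): a dict with "intrinsics" (3x3 intrinsics, pixels), "rvec" (rotation vector, rad) and "tvec" (3), from world to camera coordinates, as OpenCV has them; the wrist camera has in their place "T_tool_cam" (4x4, takes a point from camera to tool coordinates, whose origin is the TCP and whose axes are the tool frame's). Camera axes: x right, y down, z forward; pixel columns grow to the right and rows downward; lengths in m; the calibration is good to about 2 mm. A picture is of the moment at which its call begins: read the wrist's pose just before it. calibration takes no time and is no camera call.
- bot.hand_in(): hands the job in, once; it reports no verdict.
The state is a dict: "time_s": time; "joint_positions": joint angles; "qvel": joint speeds; "tau": joint torques, N m; "position": TCP position; "tcp_rot": TCP orientation; "force": force on the tool from outside, world axes, zero at the start; "moment": the same for the moment, N m; "opening": opening from 0.0 (shut) to 1.0 (fully open).
Only numpy, scipy, OpenCV 4.12 (cv2) and the standard library are available. Lean on these libraries where they do the work, as an engineer would, in place of code of your own. Each camera call takes 0.05 s, during which the arm holds its last target.

## Task

With the fingertips on top of the steel tube lying on the dark plate, roll it forward over the low ridge to the mark between the two ridges, pressing gently and only on its upper part: do not grip it, lift it or shove it from the side. Once it lies home, slide the locating bolt (the bar with the upright post) fully home into the tube's open end, then let go. Leave everything else where it is.

Things in the scene. Friction and masses are not known exactly. Their poses are not given: they have to be found in the camera images.
- tube_center (a point): Centre of the bright steel fork-tube offcut to be rolled: 42 mm in diameter, 124 mm long, 0.5 to 0.8 kg, lying on its side on the dark plate, so its top is 21 mm above this point. y axis: the tube's length (x and z turn as it rolls). Starts 38 to 60 mm before the mark. Each end has an open bore 27 mm wide, 30 mm deep.
- tube: The same tube (same centre point). Its middle 64 mm bears on the plate (the ends are 1.2 mm smaller in radius): press at mid-length, shut fingers are best. About 8 N from above rolls it well; over 17 N on the ridge (30 N elsewhere) harms its plating. On the flat it stays where gently left. Under a fingertip it advances half as far as the fingertip, which runs off the front after a short stroke: lift, go back, repeat.
- mark (a point): The mark, on the plate's top, straight below the tube's centre line when it lies home. x axis = direction in which the tube has to roll, y = along the seated tube towards the bolt, z up. A far ridge along y at x = +14.2 mm, 4 mm proud, stops the tube there; a low ridge at x = -12.7 mm lies before the mark.
- ridge (a point): Top of the low round steel ridge before the mark (12.7 mm before it, along the mark's y, 3 mm proud of the plate). The tube must be rolled over it: it meets the ridge with its centre 12.5 mm before the crest, is 3 mm higher on the crest, then drops in by itself; let go half-way up and it rolls far back. The hand must rise and sink with it.
- rest: The dark steel plate, 200 x 280 mm, 12 mm thick, fixed on the bench, axes as the mark's; it spans x -100 to 100 mm and y -90 to 190 mm of this origin, which is on its underside; the mark is at x = 45 mm, y = 0. A ridge 4 mm proud at x = -78 mm keeps the tube from rolling off the back. At +y it carries the bolt in two grey guide blocks.
- bolt_grip (a point): Handle of the locating bolt: an upright steel post, 14 mm in diameter; this point is on its axis 58 mm above the plate, its top is 12 mm higher. It slides along the mark's -y, to the tube. Grey guide blocks, 40 mm wide along x, tops 34 mm above the plate, stand 46 to 60 mm nearer the tube and 21 to 37 mm behind it when drawn back.
- bolt_tip (a point): Nose of the bolt: end of a horizontal steel bar 14 mm in diameter, its axis 21 mm above the plate, in line with the mark, pointing along the mark's -y. It enters the tube's bore when the tube is home.
- bolt (a joint): Travel of the bolt in m: 0 fully drawn back, 0.036 fully home at its hard stop (nose about 20 mm inside the tube). About 2.5 N of sliding friction, no spring; it stays where it is left. It starts between 0 and 0.006.
- socket: Bystander: steel wrench socket, 22 mm wide, 30 mm tall, standing on the plate. Origin at its underside's centre. Leave it alone.
- race: Bystander: steel bearing race lying flat on the bench, 52 mm outside, 16 mm high. Origin at its underside's centre. Leave it alone.
- collar: Bystander: aluminium tube offcut standing upright on the bench, 34 mm wide, 55 mm tall. Origin at its underside's centre. Leave it alone.
- can: Bystander: white can, 56 mm wide, 150 mm tall. Origin at its underside's centre. Leave it alone.
- jar: Bystander: blue jar with white cap, 56 mm wide, 70 mm tall. Origin at its underside's centre. Leave it alone.
- wrench: Bystander: steel wrench, 160 mm, lying flat on the bench. Leave it alone.
- driver: Bystander: screwdriver with black handle, 180 mm, lying on the bench. Leave it alone.
Things that resemble listed ones, but are neither listed nor needed, are in the scene too. What is shaped like the tube but red or yellow is not meant.

How it is judged (in metres and radians):
On the way, in this order (a step that is already met when the one before it is completed fails the run):
1. the tube lies home between the ridges, with the bolt still drawn back (x of tube_center in the frame of mark between -0.004 and 0.004 m and z of tube_center in the frame of mark between 0.018 and 0.0235 m and angle between the y axis of tube_center and the y axis of mark, either way round below 0.1 rad and value of joint bolt below 0.015 m), for 0.2 s.
2. the bolt is home in the tube's bore (value of joint bolt above 0.032 m and y of bolt_tip in the frame of tube_center below 0.054 m), for 0.2 s.
At the end, for the whole second after the job is handed in: The tube lies at rest on the plate between the two ridges, its centre within 4 mm of the mark along the rolling direction and its length within 0.1 rad of the mark's y axis; the bolt is at 32 mm or more of its 36 mm travel with its nose at least 8 mm inside the tube's bore; the hand is off (all of step 2 and x of tube_center in the frame of mark between -0.004 and 0.004 m and z of tube_center in the frame of mark between 0.018 and 0.0235 m and angle between the y axis of tube_center and the y axis of mark, either way round below 0.1 rad and linear speed of tube below 0.01 m/s and velocity of joint bolt below 0.01 m/s); the robot touches nothing.
It fails at once if the tube is pressed with more than 30 N (contact force between the fingers and tube above 30 N).
It fails at once if the tube is pressed with more than 17 N while it is up on the low ridge (1 mm or more above the flat) (contact force between the fingers and tube above 17 N and z of tube_center in the frame of mark above 0.022 m).
It fails at once if the fingers touch the tube low on its side (fingertips more than about 15 mm below its top) instead of on its upper part (contact force between the fingers and tube above 0.5 N and z of the grasp point in the frame of mark below 0.045 m).
It fails at once if the tube is lifted more than 8 mm off the plate (z of tube_center in the frame of mark above 0.029 m).
It fails at once if a bystander is moved more than 25 mm (distance of any of socket, race, collar, can, jar, wrench, driver from where it was at the start of the episode above 0.025 m).
It also fails if it takes over 61 s, if anything falls off the work surface, if the arm or the gripper's body presses on something with over 40 N, if the wrist force passes 120 N, or if a joint passes its speed limit or range.

## Working session

There is one attempt and no reset: what is moved stays moved. The work goes in short steps, Python scripts to look and compute and a tool call to move; the robot and the scene stay as the last step left them, time stands still between calls to the robot, and variables do not carry over. Pictures are saved under pics/ and viewed, and the job is handed in when it is done.

Besides the shell and the picture viewer there is one more tool, called after ">>>" by a JSON object that holds its "fn" and its "kwargs". arm_command: Moves the arm, as the interface text tells. Its arguments: {"type":"object","properties":{"plan":{"type":"array"}},"required":["plan"]}

```bash
ls; mkdir -p pics
python3 - <<'E'
from rig import bot
import cv2
print(bot.read_state())
for n in ("scene","top","wrist"):
    im=bot.capture(n); cv2.imwrite(f"pics/{n}0.png",im[:,:,::-1])
    print(n,bot.calibration(n))
print(bot.read_state()["time_s"])
E
```

```text
pics
{'time_s': 0.0, 'joint_positions': array([-7.75493452e+01,  3.02766965e+01,  8.21574243e+01,  3.16239864e-05,
        6.76897943e+01, -1.02283713e+01]), 'qvel': array([-0.03664203, -0.03044362, -0.06038761,  0.05213694, -0.019599  ,
       -0.05884217]), 'tau': array([-2.01162334e-04, -4.40045035e+01, -1.76589310e+01,  6.32855552e-02,
        5.84521727e-02, -1.53975193e-04]), 'position': array([ 0.24083365, -0.57592913,  0.22159022]), 'tcp_rot': array([[ 3.85567620e-01, -9.22679464e-01, -4.65782294e-04],
       [-9.22677127e-01, -3.85567709e-01,  2.11197307e-03],
       [-2.12826480e-03, -3.84541762e-04, -9.99997661e-01]]), 'force': array([-0.44896628,  0.11493259,  0.43141055]), 'moment': array([-0.00577504,  0.02145663,  0.03465026]), 'opening': 1.0030796743658865}
scene {'intrinsics': array([[497.69049932,   0.        , 313.17157456],
       [  0.        , 497.69049932, 235.40255615],
       [  0.        ,   0.        ,   1.        ]]), 'rvec': array([ 1.9989662 ,  1.53358084, -0.57806488]), 'tvec': array([-0.12043134, -0.36586947,  1.3276231 ])}
top {'intrinsics': array([[545.71144546,   0.        , 322.41895519],
       [  0.        , 545.71144546, 243.39589292],
       [  0.        ,   0.        ,   1.        ]]), 'rvec': array([ 2.17217315, -2.23556562,  0.10532431]), 'tvec': array([-0.03600417,  0.58502334,  0.90845657])}
wrist {'intrinsics': array([[426.90093923,   0.        , 320.38069924],
       [  0.        , 426.90093923, 239.12520696],
       [  0.        ,   0.        ,   1.        ]]), 'T_tool_cam': array([[ 9.99999400e-01,  9.33799526e-04, -5.72680764e-04,
         2.56444595e-04],
       [-7.54082254e-04,  9.66030220e-01,  2.58428027e-01,
        -7.03563225e-02],
       [ 7.94546894e-04, -2.58427440e-01,  9.66030345e-01,
        -1.61182165e-01],
       [ 0.00000000e+00,  0.00000000e+00,  0.00000000e+00,
         1.00000000e+00]])}
0.15
```

View pics/scene0.png

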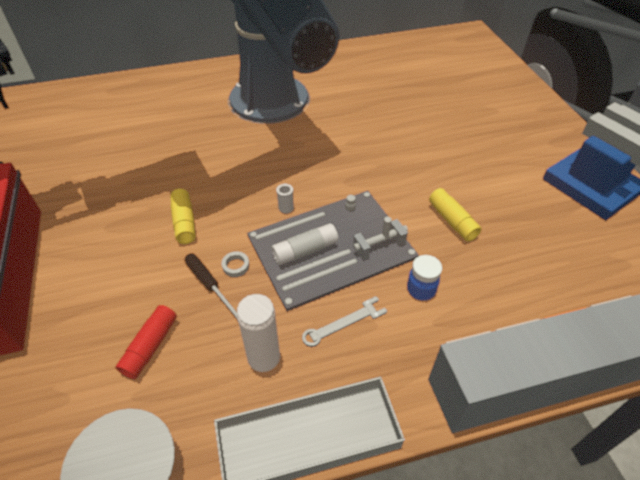

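View pics/top0.png

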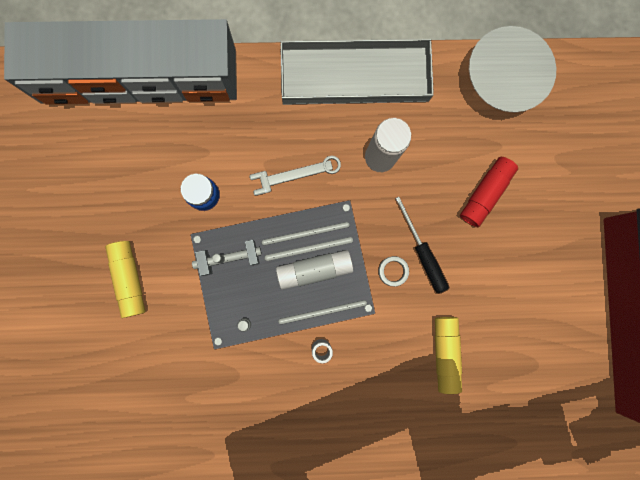

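View pics/wrist0.png

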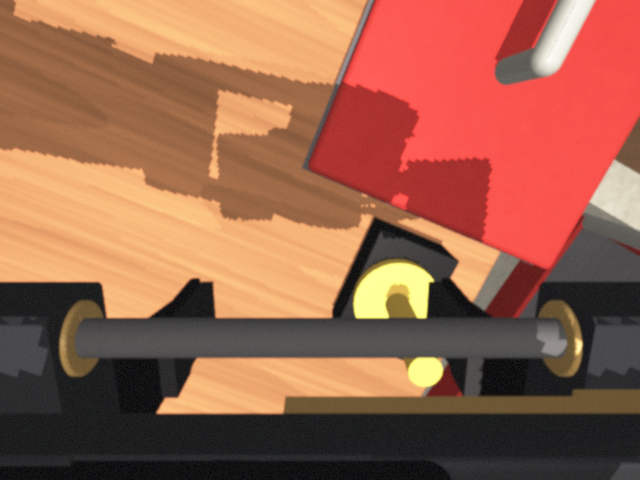

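```bash
cat > h.py <<'E'
import numpy as np, cv2
from rig import bot
def cam(n):
    c=bot.calibration(n); R=cv2.Rodrigues(c["rvec"])[0]; return c["intrinsics"],R,np.array(c["tvec"]).reshape(3)
def back(n,uv,z):
    K,R,t=cam(n); d=R.T@np.linalg.inv(K)@np.array([uv[0],uv[1],1.]); o=-R.T@t
    return o+d*(z-o[2])/d[2]
def proj(n,P):
    c=bot.calibration(n); return cv2.projectPoints(np.array(P,float).reshape(-1,3),c["rvec"],c["tvec"],c["intrinsics"],None)[0].reshape(-1,2)
E
python3 - <<'E'
import cv2
im=cv2.imread('pics/top0.png')[190:360,180:385]
cv2.imwrite('pics/top0c.png',cv2.resize(im,None,fx=3.8,fy=3.5,interpolation=cv2.INTER_CUBIC)[:600])
im=cv2.imread('pics/scene0.png')[180:310,240:420]
cv2.imwrite('pics/scene0c.png',cv2.resize(im,None,fx=4.4,fy=4.4,interpolation=cv2.INTER_CUBIC))
E
```

```text
(no output)
```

View pics/top0c.png

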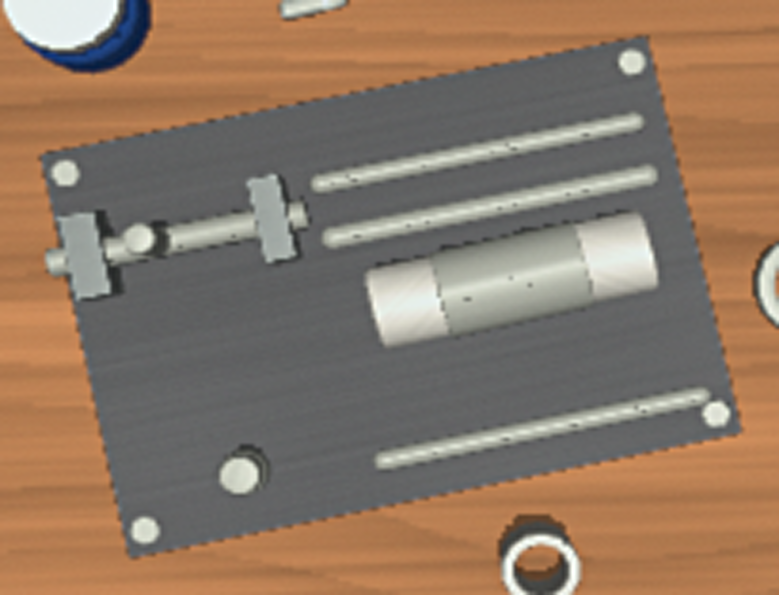

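View pics/scene0c.png

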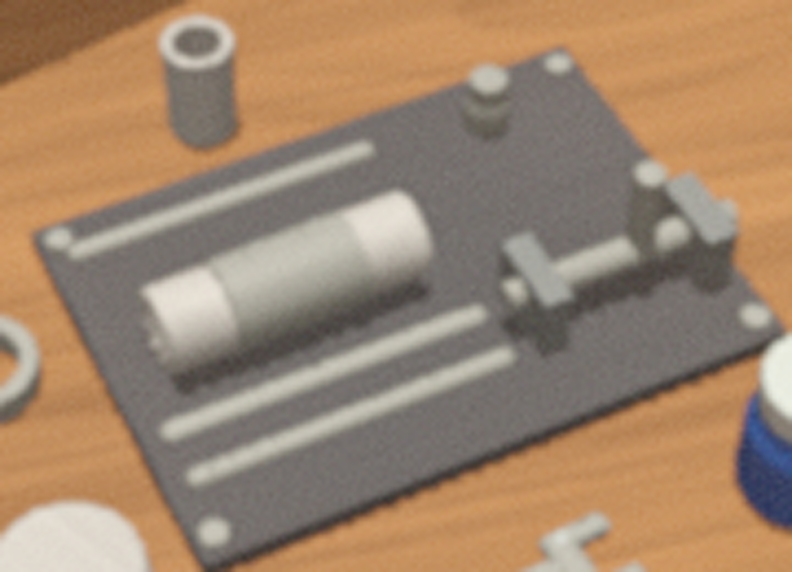

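```bash
cat > fit.py <<'E'
from h import *
from scipy.optimize import least_squares
def un(p,s,o): return ((np.array(p,float)+.5)/np.array(s)-.5+np.array(o))
top=un([[41,155],[648,37],[741,433],[131,557]],(3.8,3.5),(180,190))
L=np.array([[.1,.19],[.1,-.09],[-.1,-.09],[-.1,.19]])
sc=un([[782,328],[207,570],[36,234],[565,48]],4.4,(240,180))
def W(p,l,z):
    c,s=np.cos(p[2]),np.sin(p[2]); l=np.atleast_2d(l); return np.c_[p[0]+c*l[:,0]-s*l[:,1],p[1]+s*l[:,0]+c*l[:,1],np.full(len(l),z)]
ft=lambda p:(proj("top",W(p,L,.012))-top).ravel()
fs=lambda p:(proj("scene",W(p,L,.012))-sc).ravel()
for f in (ft,fs,lambda p:np.r_[ft(p),fs(p)]):
    r=least_squares(f,[.5,0,.2]); print(r.x,np.degrees(r.x[2]),np.round(r.fun,2))
p=r.x; np.save('plate.npy',p)
def loc(n,uv,z):
    P=back(n,uv,z); c,s=np.cos(p[2]),np.sin(p[2]); d=P[:2]-p[:2]; return np.round(1e3*np.array([c*d[0]+s*d[1]-.045*1e0,-s*d[0]+c*d[1]]),1)
if __name__=="__main__":
    u=lambda a:un(a,(3.8,3.5),(180,190))
    v=lambda a:un(a,4.4,(240,180))
    print("mark",W(p,[.045,0],.012))
    for nm,a,z in (("near ridge L",(331,238),.015),("near ridge R",(650,175),.015),("far L",(318,184),.016),("far R",(637,121),.016),("post",(139,239),.082),("nose",(305,214),.033),("tube top edges",(402,255),.03)): print(nm,loc("top",u(a),z))
    for nm,a in (("tube up L",(368,270)),("tube up R",(638,213)),("tube lo L",(387,346)),("tube lo R",(657,284))): print(nm,loc("top",u(a),.033))
    for nm,a,z in (("s near L",(168,432),.015),("s near R",(482,312),.015),("s far",(195,477),.016),("s far R",(512,353),.016),("post",(650,172),.082)): print(nm,loc("scene",v(a),z))
E
python3 fit.py
```

```text
[ 0.54365546 -0.03315407  0.18322129] 10.497806437180179 [-0.37 -0.43  0.15 -0.51  0.8   0.3  -0.56  0.59]
[ 0.54782051 -0.03091051  0.18937055] 10.850133490957694 [ 1.95  0.56 -0.23 -0.27 -1.39 -0.22 -0.41 -0.64]
[ 0.54512714 -0.03208065  0.18573689] 10.641939720909987 [-1.11 -0.97 -0.67 -1.44  0.26 -0.71 -1.01 -0.02  0.88 -0.05 -1.48 -1.44
 -2.08 -1.25 -1.02 -1.23]
mark [[ 0.58935316 -0.02377046  0.012     ]]
near ridge L [-14.3  70. ]
near ridge R [-14.6 -76.4]
far L [12.6 70.2]
far R [ 12.5 -76.3]
post [ -1.4 143.5]
nose [-1.6 77.7]
tube top edges [-29.6  40.3]
tube up L [-33.6  56.3]
tube up R [-32.2 -65.5]
tube lo L [-70.6  55.7]
tube lo R [-67.2 -66.3]
s near L [ -9.  -77.1]
s near R [-8.8 72.9]
s far [ 17.7 -76.1]
s far R [17.7 73.3]
post [  1.4 144.4]
```

```bash
cat > go.py <<'E'
from h import *
p=np.load('plate.npy')
def m2w(x,y,z):  # mark frame mm -> world
    c,s=np.cos(p[2]),np.sin(p[2]); x=x/1e3+.045;y=y/1e3; return np.array([p[0]+c*x-s*y,p[1]+s*x+c*y,.012+z/1e3])
def w2m(P):
    c,s=np.cos(p[2]),np.sin(p[2]); d=np.array(P)[:2]-p[:2]; return np.round(np.array([c*d[0]+s*d[1]-.045,-s*d[0]+c*d[1],P[2]-.012])*1e3,2)
def delta(x,y,z):
    s=bot.read_state(); R=s["tcp_rot"]; d=R.T@(m2w(x,y,z)-s["position"])*100
    a=np.degrees(np.arctan2(R[1,0],R[0,0])); tw=a-np.degrees(p[2])
    print("t",round(s["time_s"],2),"mark pos",w2m(s["position"]),"d_tool cm",np.round(d,2),"twist",round((tw+180)%360-180,2),"F",np.round(s["force"],2),"open",round(s["opening"],2),"tilt",np.round(R[:2,2],4))
E
python3 - <<'E'
from go import *
delta(-62,-5,90)
for n,uv,z in (("can",(393,135),.15),("jar",(198,190),.07),("collar",(322,351),.055),("sock",(243,325),.042),("race",(394,271),.016)): print(n,w2m(back("top",uv,z)))
E
```

```text
t 0.15 mark pos [-444.49 -478.49  209.81] d_tool cm [-38.31 -47.28  12.06] twist -77.96 F [-0.08  0.06 -0.08] open 1.0 tilt [-0.0004  0.0016]
can [ 117.13 -158.77  138.  ]
jar [112.58 151.71  58.  ]
collar [-182.77   11.93   43.  ]
sock [-115.27  129.09   30.  ]
race [ -82.74 -137.08    4.  ]
```

>>> {"fn": "arm_command", "kwargs": {"plan": [{"claw":0,"dx":-3,"dy":-3.7,"dz":0,"twist":-7},{"claw":0,"dx":-6,"dy":-7.4,"dz":0,"twist":-14},{"claw":0,"dx":-9,"dy":-11,"dz":0,"twist":-21},{"claw":0,"dx":-12,"dy":-14.8,"dz":0,"twist":-28},{"claw":0,"dx":-15,"dy":-18.5,"dz":0,"twist":-35},{"claw":0,"dx":-18,"dy":-22.2,"dz":0,"twist":-42},{"claw":0,"dx":-21,"dy":-25.9,"dz":0,"twist":-49},{"claw":0,"dx":-23,"dy":-28.4,"dz":0,"twist":-56}]}}

```text
time_s: 0.82
position: [0.3991, -0.281, 0.2221]
tcp_rot: [[0.982, -0.191, -0.0], [-0.191, -0.982, 0.002], [-0.001, -0.002, -1.0]]
force: [0.4, -0.7, 0.8]
opening: 0.479
```

```bash
python3 -c "
from go import *
delta(-62,-5,90)"
```

```text
t 0.82 mark pos [-234.46 -217.69  210.14] d_tool cm [  8.19 -26.11  12.05] twist -21.65 F [ 0.43 -0.74  0.79] open 0.48 tilt [-0.0005  0.0019]
```

>>> {"fn": "arm_command", "kwargs": {"plan": [{"claw":0,"dx":1.2,"dy":-3.7,"dz":0,"twist":-5},{"claw":0,"dx":2.4,"dy":-7.5,"dz":1,"twist":-10},{"claw":0,"dx":3.6,"dy":-11.3,"dz":2,"twist":-15},{"claw":0,"dx":4.8,"dy":-15.1,"dz":3,"twist":-20},{"claw":0,"dx":6,"dy":-18.9,"dz":4,"twist":-21.65},{"claw":0,"dx":7.1,"dy":-22.6,"dz":5,"twist":-21.65},{"claw":0,"dx":8.2,"dy":-26.1,"dz":6,"twist":-21.65},{"claw":0,"dx":8.2,"dy":-26.1,"dz":6,"twist":-21.65}]}}

```text
time_s: 1.48
position: [0.5306, -0.0347, 0.1608]
tcp_rot: [[0.982, 0.19, -0.002], [0.19, -0.982, 0.005], [-0.001, -0.005, -1.0]]
force: [0.1, -0.8, 0.7]
opening: 0.008
```

```bash
python3 -c "
from go import *
delta(-62,-5,90)
s=bot.read_state()
im=bot.capture('wrist'); cv2.imwrite('pics/wrist1.png',im[:,:,::-1])
np.savez('w1.npz',pos=s['position'],R=s['tcp_rot'])
print(s['position'],s['tcp_rot'])
"
```

```text
t 1.48 mark pos [-5.9760e+01  8.0000e-02  1.4878e+02] d_tool cm [-0.22  0.54  5.88] twist 0.33 F [ 0.14 -0.76  0.68] open 0.01 tilt [-0.0016  0.0047]
[ 0.53060223 -0.03472456  0.16077933] [[ 9.81717957e-01  1.90334993e-01 -1.56290547e-03]
 [ 1.90340336e-01 -9.81706905e-01  4.70211463e-03]
 [-6.39338137e-04 -4.91363432e-03 -9.99987724e-01]]
```

View pics/wrist1.png

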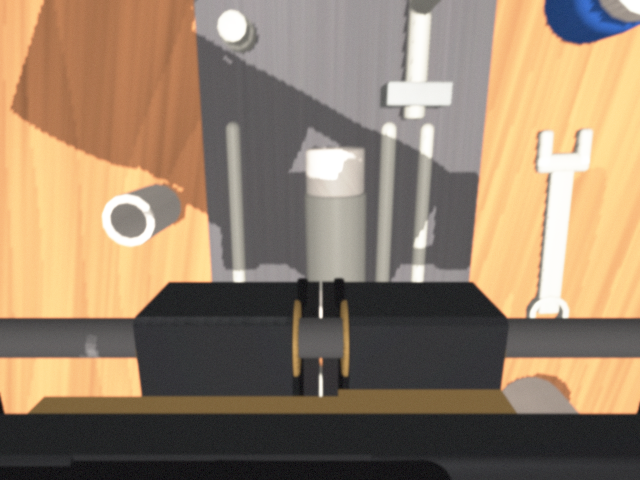

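```bash
cat >> go.py <<'E'
def wback(uv,z,pos,R):
    c=bot.calibration('wrist'); T=c["T_tool_cam"]; K=c["intrinsics"]
    d=R@T[:3,:3]@np.linalg.inv(K)@np.array([uv[0],uv[1],1.]); o=pos+R@T[:3,3]
    return o+d*(z-o[2])/d[2]
E
python3 - <<'E'
from go import *
w=np.load('w1.npz')
for nm,uv,z in (("near end",(388,125),.015),("near",(386,270),.015),("far end",(427.5,125),.016),("far",(417.5,275),.016),("tubeL",(306,210),.036),("tubeR",(366.5,210),.036),("tubeL",(307,270),.036),("tubeR",(367,270),.036),("tube end",(335,151),.03),("nose",(414,117),.033),("backridge",(233,128),.016),("backridge",(239,270),.016)):
    print(nm,w2m(wback(uv,z,w['pos'],w['R'])))
E
```

```text
near end [-13.35  71.48   3.  ]
near [ -9.91 -34.74   3.  ]
far end [13.88 71.66  4.  ]
far [ 14.   -38.24   4.  ]
tubeL [-69.79  15.08  24.  ]
tubeR [-28.59  15.35  24.  ]
tubeL [-69.17 -27.98  24.  ]
tubeR [-26.78 -27.7   24.  ]
tube end [-50.44  54.3   18.  ]
nose [ 0.61 76.52 21.  ]
backridge [-121.03   68.76    4.  ]
backridge [-121.21  -35.14    4.  ]
```

>>> {"fn": "arm_command", "kwargs": {"plan": [{"claw":0,"dx":0.28,"dy":0.6,"dz":3.5,"twist":0.3},{"claw":0,"dx":0.28,"dy":0.6,"dz":7,"twist":0.3},{"claw":0,"dx":0.28,"dy":0.6,"dz":9.5,"twist":0.3},{"claw":0,"dx":0.28,"dy":0.6,"dz":9.9,"twist":0.3},{"claw":0,"dx":0.28,"dy":0.6,"dz":9.9,"twist":0.3}]}}

```text
time_s: 1.95
position: [0.5317, -0.0431, 0.0611]
tcp_rot: [[0.983, 0.184, -0.007], [0.184, -0.983, 0.004], [-0.006, -0.005, -1.0]]
force: [-0.3, 0.2, 0.5]
opening: 0.006
```

```bash
python3 -c "
from go import *
delta(-57,-6,42)
im=bot.capture('scene')[180:310,240:420]; cv2.imwrite('pics/s2.png',cv2.resize(im[:,:,::-1],None,fx=4.4,fy=4.4,interpolation=cv2.INTER_CUBIC))
delta(-57,-6,42)
"
```

```text
t 1.95 mark pos [-60.2   -8.32  49.11] d_tool cm [ 0.32 -0.23  0.71] twist -0.05 F [-0.27  0.23  0.49] open 0.01 tilt [-0.0065  0.0037]
t 2.0 mark pos [-58.9   -8.77  50.49] d_tool cm [ 0.19 -0.27  0.85] twist -0.04 F [0.37 0.12 0.59] open 0.01 tilt [-0.0031  0.0028]
```

View pics/s2.png

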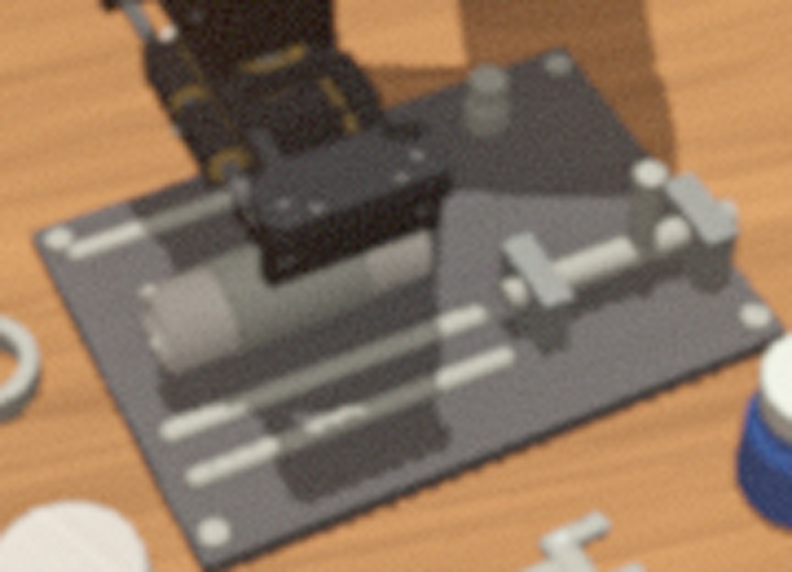

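>>> {"fn": "arm_command", "kwargs": {"plan": [{"claw":0,"dx":0.2,"dy":-0.25,"dz":0.2},{"claw":0,"dx":0.2,"dy":-0.25,"dz":0.4},{"claw":0,"dx":0.2,"dy":-0.25,"dz":0.5},{"claw":0,"dx":0.2,"dy":-0.25,"dz":0.5},{"claw":0,"dx":0.2,"dy":-0.25,"dz":0.5}]}}

```text
$.plan[0]: bad value
```

```bash
python3 -c "
from go import *
delta(-57,-6,42)
"
```

```text
t 2.0 mark pos [-58.9   -8.77  50.49] d_tool cm [ 0.19 -0.27  0.85] twist -0.04 F [0.37 0.12 0.59] open 0.01 tilt [-0.0031  0.0028]
```

All keys are needed (twist included).

>>> {"fn": "arm_command", "kwargs": {"plan": [{"claw":0,"dx":0.2,"dy":-0.25,"dz":0.2,"twist":0},{"claw":0,"dx":0.2,"dy":-0.25,"dz":0.4,"twist":0},{"claw":0,"dx":0.2,"dy":-0.25,"dz":0.5,"twist":0},{"claw":0,"dx":0.2,"dy":-0.25,"dz":0.5,"twist":0},{"claw":0,"dx":0.2,"dy":-0.25,"dz":0.5,"twist":0}]}}

```text
time_s: 2.42
position: [0.5349, -0.0405, 0.0582]
tcp_rot: [[0.983, 0.184, -0.002], [0.184, -0.983, 0.002], [-0.001, -0.003, -1.0]]
force: [-0.0, -0.4, -0.4]
opening: 0.003
```

```bash
python3 -c "
from go import *
delta(-57,-6,42)
"
```

```text
t 2.42 mark pos [-56.59  -6.37  46.18] d_tool cm [-0.04 -0.04  0.42] twist -0.03 F [-0.01 -0.41 -0.39] open 0.0 tilt [-0.002   0.0024]
```

>>> {"fn": "arm_command", "kwargs": {"plan": [{"claw":0,"dx":0,"dy":0,"dz":0.15,"twist":0},{"claw":0,"dx":0,"dy":0,"dz":0.3,"twist":0},{"claw":0,"dx":0,"dy":0,"dz":0.35,"twist":0},{"claw":0,"dx":0,"dy":0,"dz":0.35,"twist":0}]}}

```text
time_s: 2.75
position: [0.5347, -0.0404, 0.0545]
tcp_rot: [[0.983, 0.184, -0.002], [0.184, -0.983, 0.003], [-0.002, -0.003, -1.0]]
force: [-1.1, -0.1, -0.1]
opening: 0.005
```

>>> {"fn": "arm_command", "kwargs": {"plan": [{"claw":0,"dx":0,"dy":0,"dz":0.05,"twist":0},{"claw":0,"dx":0,"dy":0,"dz":0.1,"twist":0},{"claw":0,"dx":0,"dy":0,"dz":0.1,"twist":0}]}}

```text
time_s: 3.0
position: [0.5351, -0.0404, 0.054]
tcp_rot: [[0.983, 0.184, -0.002], [0.184, -0.983, 0.002], [-0.001, -0.003, -1.0]]
force: [-1.0, 1.1, 4.8]
opening: 0.008
```

>>> {"fn": "arm_command", "kwargs": {"plan": [{"claw":0,"dx":0.05,"dy":0,"dz":0.07,"twist":0},{"claw":0,"dx":0.3,"dy":0,"dz":0.07,"twist":0},{"claw":0,"dx":0.6,"dy":0,"dz":0.07,"twist":0},{"claw":0,"dx":0.9,"dy":0,"dz":0.07,"twist":0},{"claw":0,"dx":1.2,"dy":0,"dz":0.07,"twist":0},{"claw":0,"dx":1.5,"dy":0,"dz":0.07,"twist":0},{"claw":0,"dx":1.8,"dy":0,"dz":0.07,"twist":0},{"claw":0,"dx":1.8,"dy":0,"dz":0.07,"twist":0}]}}

```text
time_s: 3.67
position: [0.5539, -0.0365, 0.0543]
tcp_rot: [[0.983, 0.184, 0.0], [0.184, -0.983, 0.003], [0.001, -0.003, -1.0]]
force: [0.4, 2.9, 8.3]
opening: 0.006
```

```bash
cat > look.py <<'E'
from go import *
import sys
def look(name):
    delta(-57,-6,42)
    s=bot.read_state(); im=bot.capture('wrist'); cv2.imwrite(f'pics/{name}.png',im[:400,100:560,::-1])
    np.savez('w.npz',pos=s['position'],R=s['tcp_rot'])
look(sys.argv[1])
E
python3 look.py w3
```

```text
t 3.67 mark pos [-37.18  -5.97  42.26] d_tool cm [-1.98  0.01  0.02] twist -0.06 F [0.42 2.86 8.34] open 0.01 tilt [0.0005 0.0031]
```

View pics/w3.png

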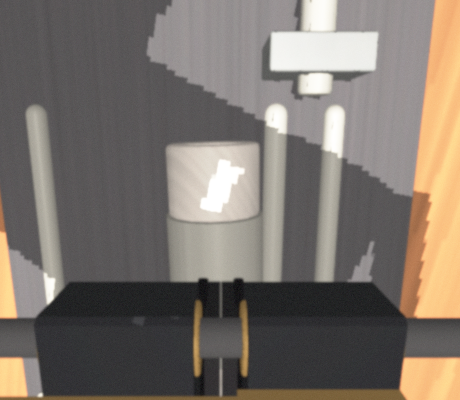

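```bash
cat > tm.py <<'E'
from go import *
import sys
w=np.load('w.npz')
def tube(l,r,row):
    # silhouette tangents: bisector ray through camera meets axis at z=.033 (+h)
    c=bot.calibration('wrist')
    m=w2m(wback(((l+r)/2,row),.033,w['pos'],w['R'])); 
    print(m)
a=list(map(float,sys.argv[1:])); tube(*a)
E
python3 tm.py 267 359.5 195; python3 tm.py 269 361 250
python3 - <<'E'
from go import *
w=np.load('w.npz')
for nm,uv,z in (("near",(375,110),.015),("near",(372,270),.015),("far",(435,110),.016),("back",(137,110),.016),("tubeend",(313,143),.033),("nose",(415,94),.033)): print(nm,w2m(wback(uv,z,w['pos'],w['R'])))
E
```

```text
[-40.32  35.32  21.  ]
[-39.65  10.65  21.  ]
near [-12.63  71.03   3.  ]
near [-11.65  -4.93   3.  ]
far [14.14 70.99  4.  ]
back [-119.31   71.01    4.  ]
tubeend [-40.33  57.19  21.  ]
nose [ 1.19 76.61 21.  ]
```

>>> {"fn": "arm_command", "kwargs": {"plan": [{"claw":0,"dx":0.05,"dy":0,"dz":0.08,"twist":0},{"claw":0,"dx":0.3,"dy":0,"dz":0.08,"twist":0},{"claw":0,"dx":0.6,"dy":0,"dz":0.08,"twist":0},{"claw":0,"dx":0.8,"dy":0,"dz":0.08,"twist":0},{"claw":0,"dx":1.0,"dy":0,"dz":0.08,"twist":0},{"claw":0,"dx":1.1,"dy":0,"dz":0.08,"twist":0},{"claw":0,"dx":1.1,"dy":0,"dz":0.08,"twist":0}]}}

```text
time_s: 4.3
position: [0.5652, -0.0341, 0.054]
tcp_rot: [[0.983, 0.184, 0.002], [0.184, -0.983, 0.003], [0.002, -0.003, -1.0]]
force: [0.3, 2.0, 5.4]
opening: 0.006
```

```bash
python3 look.py w4
```

```text
t 4.3 mark pos [-25.7   -5.72  42.  ] d_tool cm [-3.13  0.03 -0.01] twist -0.06 F [0.3  2.03 5.43] open 0.01 tilt [0.0016 0.0033]
```

View pics/w4.png

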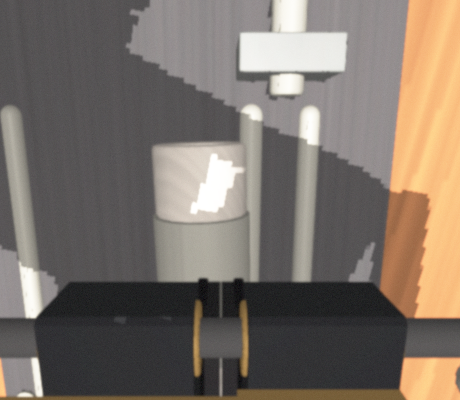

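```bash
python3 tm.py 253 345.5 195; python3 tm.py 256 349 250
```

```text
[-34.83  35.61  21.  ]
[-33.71  10.98  21.  ]
```

>>> {"fn": "arm_command", "kwargs": {"plan": [{"claw":0,"dx":0,"dy":0,"dz":-0.4,"twist":0},{"claw":0,"dx":0,"dy":0,"dz":-0.8,"twist":0},{"claw":0,"dx":-1,"dy":0,"dz":-0.8,"twist":0},{"claw":0,"dx":-1.8,"dy":0,"dz":-0.8,"twist":0},{"claw":0,"dx":-1.8,"dy":0,"dz":-0.5,"twist":0},{"claw":0,"dx":-1.8,"dy":0,"dz":-0.2,"twist":0},{"claw":0,"dx":-1.8,"dy":0,"dz":-0.1,"twist":0},{"claw":0,"dx":-1.8,"dy":0,"dz":-0.1,"twist":0}]}}

```text
time_s: 5.02
position: [0.5473, -0.0375, 0.0544]
tcp_rot: [[0.983, 0.183, 0.001], [0.183, -0.983, 0.004], [0.002, -0.003, -1.0]]
force: [-0.1, -0.2, -0.4]
opening: 0.007
```

```bash
python3 look.py w5
```

```text
t 5.02 mark pos [-43.89  -5.77  42.4 ] d_tool cm [-1.31  0.02  0.04] twist -0.08 F [-0.13 -0.15 -0.45] open 0.01 tilt [0.0009 0.0035]
```

View pics/w5.png

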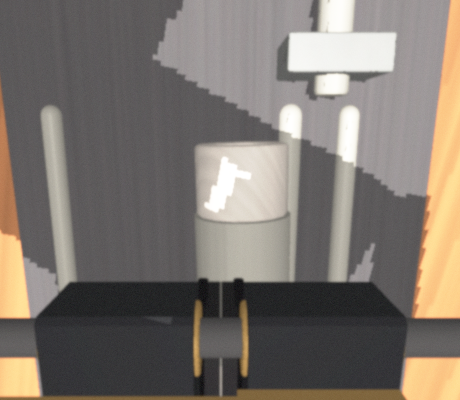

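```bash
python3 tm.py 295.5 388.5 195; python3 tm.py 296.5 389.5 250
```

```text
[-34.61  35.49  21.  ]
[-33.86  10.8   21.  ]
```

>>> {"fn": "arm_command", "kwargs": {"plan": [{"claw":0,"dx":0,"dy":0,"dz":0.06,"twist":0},{"claw":0,"dx":0,"dy":0,"dz":0.12,"twist":0},{"claw":0,"dx":0.2,"dy":0,"dz":0.12,"twist":0},{"claw":0,"dx":0.5,"dy":0,"dz":0.12,"twist":0},{"claw":0,"dx":0.8,"dy":0,"dz":0.12,"twist":0},{"claw":0,"dx":1.1,"dy":0,"dz":0.12,"twist":0},{"claw":0,"dx":1.2,"dy":0,"dz":0.12,"twist":0},{"claw":0,"dx":1.2,"dy":0,"dz":0.12,"twist":0}]}}

```text
time_s: 5.73
position: [0.5605, -0.035, 0.0543]
tcp_rot: [[0.983, 0.183, 0.004], [0.183, -0.983, 0.004], [0.004, -0.003, -1.0]]
force: [0.1, 2.8, 5.5]
opening: 0.008
```

```bash
python3 look.py w6
```

```text
t 5.73 mark pos [-30.47  -5.68  42.29] d_tool cm [-2.65  0.03  0.02] twist -0.07 F [0.06 2.79 5.46] open 0.01 tilt [0.0035 0.0035]
```

View pics/w6.png

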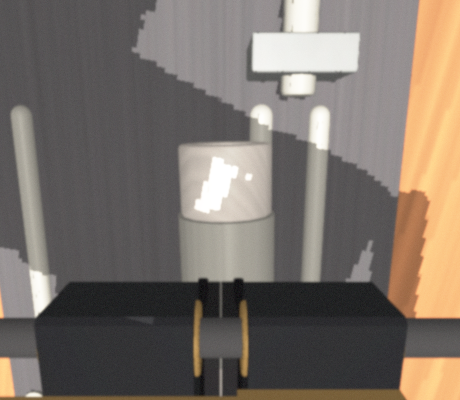

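```bash
python3 tm.py 279 372 195; python3 tm.py 280 373.5 250
```

```text
[-28.26  35.6   21.  ]
[-27.64  10.92  21.  ]
```

>>> {"fn": "arm_command", "kwargs": {"plan": [{"claw":0,"dx":0,"dy":0,"dz":-0.4,"twist":0},{"claw":0,"dx":0,"dy":0,"dz":-0.7,"twist":0},{"claw":0,"dx":-0.5,"dy":0,"dz":-0.7,"twist":0},{"claw":0,"dx":-0.8,"dy":0,"dz":-0.7,"twist":0},{"claw":0,"dx":-0.8,"dy":0,"dz":-0.4,"twist":0},{"claw":0,"dx":-0.8,"dy":0,"dz":-0.1,"twist":0},{"claw":0,"dx":-0.8,"dy":0,"dz":-0.05,"twist":0},{"claw":0,"dx":-0.8,"dy":0,"dz":-0.05,"twist":0}]}}

```text
time_s: 6.45
position: [0.5522, -0.0365, 0.0542]
tcp_rot: [[0.983, 0.183, 0.002], [0.183, -0.983, 0.004], [0.003, -0.003, -1.0]]
force: [-1.3, -0.1, 0.5]
opening: 0.004
```

```bash
python3 look.py w7
```

```text
t 6.45 mark pos [-38.9   -5.62  42.17] d_tool cm [-1.81  0.04  0.01] twist -0.08 F [-1.26 -0.09  0.46] open 0.0 tilt [0.0024 0.0038]
```

View pics/w7.png

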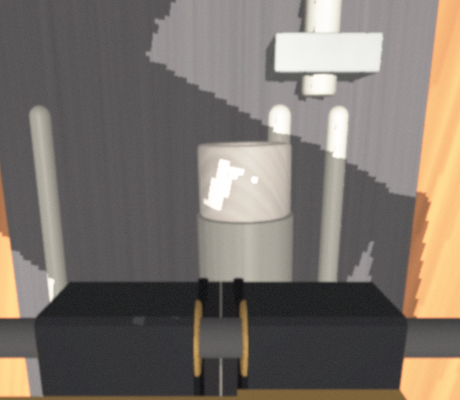

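>>> {"fn": "arm_command", "kwargs": {"plan": [{"claw":0,"dx":0,"dy":0,"dz":0.05,"twist":0},{"claw":0,"dx":0,"dy":0,"dz":0.1,"twist":0},{"claw":0,"dx":0.1,"dy":0,"dz":0.11,"twist":0},{"claw":0,"dx":0.3,"dy":0,"dz":0.11,"twist":0},{"claw":0,"dx":0.4,"dy":0,"dz":0.11,"twist":0}]}}

```text
time_s: 6.92
position: [0.5569, -0.0357, 0.0538]
tcp_rot: [[0.983, 0.183, 0.004], [0.183, -0.983, 0.004], [0.004, -0.003, -1.0]]
force: [-0.7, 0.3, 5.0]
opening: 0.003
```

```bash
python3 -c "
from go import *
delta(-38.9,-5.7,42)"
```

```text
t 6.92 mark pos [-34.09  -5.69  41.76] d_tool cm [-0.48  0.   -0.03] twist -0.08 F [-0.69  0.26  5.05] open 0.0 tilt [0.0039 0.0037]
```

>>> {"fn": "arm_command", "kwargs": {"plan": [{"claw":0,"dx":0.2,"dy":0,"dz":0.05,"twist":0},{"claw":0,"dx":0.35,"dy":0,"dz":0.03,"twist":0},{"claw":0,"dx":0.5,"dy":0,"dz":0.0,"twist":0}]}}

```text
time_s: 7.17
position: [0.5609, -0.0344, 0.0543]
tcp_rot: [[0.983, 0.184, 0.002], [0.184, -0.983, 0.004], [0.002, -0.004, -1.0]]
force: [-4.2, 0.5, 7.6]
opening: 0.006
```

```bash
python3 -c "
from go import *
delta(-38.9,-5.7,42)"
```

```text
t 7.17 mark pos [-29.96  -5.19  42.3 ] d_tool cm [-0.89  0.05  0.03] twist -0.06 F [-4.2   0.5   7.58] open 0.01 tilt [0.0015 0.0041]
```

>>> {"fn": "arm_command", "kwargs": {"plan": [{"claw":0,"dx":0.2,"dy":0,"dz":0.03,"twist":0},{"claw":0,"dx":0.35,"dy":0,"dz":0.0,"twist":0},{"claw":0,"dx":0.5,"dy":0,"dz":-0.03,"twist":0}]}}

```text
time_s: 7.42
position: [0.565, -0.0336, 0.0554]
tcp_rot: [[0.983, 0.184, -0.0], [0.184, -0.983, 0.004], [0.0, -0.004, -1.0]]
force: [-3.2, -0.7, 9.0]
opening: 0.001
```

```bash
python3 -c "
from go import *
delta(-38.9,-5.7,42)"
```

```text
t 7.42 mark pos [-25.71  -5.13  43.38] d_tool cm [-1.32  0.06  0.14] twist -0.02 F [-3.19 -0.67  8.96] open 0.0 tilt [-0.0002  0.0038]
```

>>> {"fn": "arm_command", "kwargs": {"plan": [{"claw":0,"dx":0.2,"dy":0,"dz":0.06,"twist":0},{"claw":0,"dx":0.35,"dy":0,"dz":0.04,"twist":0},{"claw":0,"dx":0.5,"dy":0,"dz":0.02,"twist":0}]}}

```text
time_s: 7.67
position: [0.5698, -0.0327, 0.0562]
tcp_rot: [[0.983, 0.185, -0.001], [0.185, -0.983, 0.003], [0.0, -0.004, -1.0]]
force: [-2.7, 0.8, 10.1]
opening: 0.006
```

```bash
python3 -c "
from go import *
delta(-38.9,-5.7,42)"
```

```text
t 7.67 mark pos [-20.83  -5.14  44.22] d_tool cm [-1.81  0.06  0.22] twist -0.01 F [-2.66  0.83 10.09] open 0.01 tilt [-0.0005  0.0035]
```

>>> {"fn": "arm_command", "kwargs": {"plan": [{"claw":0,"dx":0.2,"dy":0,"dz":0.08,"twist":0},{"claw":0,"dx":0.35,"dy":0,"dz":0.06,"twist":0},{"claw":0,"dx":0.5,"dy":0,"dz":0.05,"twist":0}]}}

```text
time_s: 7.92
position: [0.5751, -0.0317, 0.0568]
tcp_rot: [[0.983, 0.185, 0.0], [0.185, -0.983, 0.003], [0.001, -0.003, -1.0]]
force: [-1.6, 0.8, 8.6]
opening: 0.004
```

```bash
python3 -c "
from go import *
delta(-38.9,-5.7,42)"
```

```text
t 7.92 mark pos [-15.48  -5.12  44.79] d_tool cm [-2.34  0.06  0.28] twist 0.0 F [-1.6   0.8   8.56] open 0.0 tilt [0.0001 0.0033]
```

>>> {"fn": "arm_command", "kwargs": {"plan": [{"claw":0,"dx":0.2,"dy":0,"dz":0.09,"twist":0},{"claw":0,"dx":0.35,"dy":0,"dz":0.08,"twist":0},{"claw":0,"dx":0.5,"dy":0,"dz":0.07,"twist":0}]}}

```text
time_s: 8.17
position: [0.5808, -0.0306, 0.0572]
tcp_rot: [[0.983, 0.185, 0.002], [0.185, -0.983, 0.003], [0.002, -0.003, -1.0]]
force: [-0.4, 0.2, 7.3]
opening: 0.005
```

```bash
python3 look.py w8
```

```text
t 8.17 mark pos [-9.68 -5.12 45.17] d_tool cm [-4.73  0.09  0.31] twist 0.0 F [-0.41  0.23  7.33] open 0.0 tilt [0.0018 0.0032]
```

View pics/w8.png

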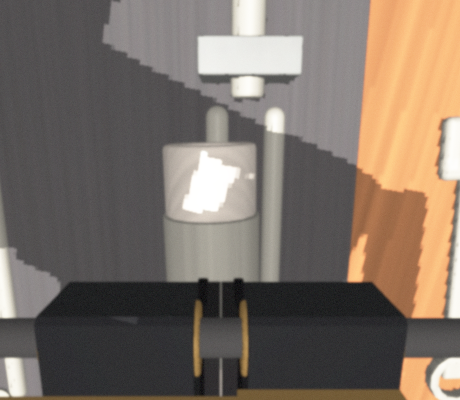

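>>> {"fn": "arm_command", "kwargs": {"plan": [{"claw":0,"dx":0.2,"dy":0,"dz":0.1,"twist":0},{"claw":0,"dx":0.4,"dy":0,"dz":0.1,"twist":0},{"claw":0,"dx":0.6,"dy":0,"dz":0.1,"twist":0}]}}

```text
time_s: 8.47
position: [0.5883, -0.0292, 0.057]
tcp_rot: [[0.983, 0.184, 0.005], [0.184, -0.983, 0.003], [0.005, -0.002, -1.0]]
force: [-0.1, 0.7, 5.1]
opening: 0.006
```

```bash
python3 look.py w9
```

```text
t 8.47 mark pos [-2.08 -5.12 45.  ] d_tool cm [-5.49  0.09  0.27] twist -0.01 F [-0.13  0.75  5.11] open 0.01 tilt [0.0047 0.0033]
```

View pics/w9.png

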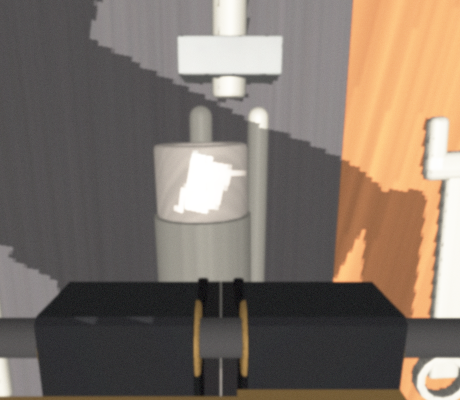

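```bash
sed -i 's/,.033,w/,.036,w/' tm.py; python3 tm.py 255 347.5 195; python3 tm.py 257.5 350.5 250; python3 -c "
from go import *
w=np.load('w.npz'); print(w2m(wback((300.5,115),.015,w['pos'],w['R'])))"
```

```text
[-10.32  36.21  24.  ]
[-9.37 11.58 24.  ]
[-11.09  69.76   3.  ]
```

>>> {"fn": "arm_command", "kwargs": {"plan": [{"claw":0,"dx":0.2,"dy":0,"dz":0.1,"twist":0},{"claw":0,"dx":0.4,"dy":0,"dz":0.11,"twist":0},{"claw":0,"dx":0.5,"dy":0,"dz":0.12,"twist":0},{"claw":0,"dx":0.5,"dy":0,"dz":-0.6,"twist":0},{"claw":0,"dx":0.5,"dy":0,"dz":-1.5,"twist":0},{"claw":0,"dx":0.5,"dy":0,"dz":-1.5,"twist":0},{"claw":0,"dx":0.5,"dy":0,"dz":-1.5,"twist":0}]}}

```text
time_s: 9.1
position: [0.5936, -0.0285, 0.0725]
tcp_rot: [[0.983, 0.184, 0.006], [0.184, -0.983, 0.003], [0.007, -0.002, -1.0]]
force: [0.9, 0.6, -1.1]
opening: 0.003
```

```bash
python3 look.py w10
```

```text
t 9.1 mark pos [ 3.32 -5.48 60.55] d_tool cm [-6.04  0.06  1.82] twist -0.02 F [ 0.87  0.64 -1.06] open 0.0 tilt [0.0061 0.0029]
```

View pics/w10.png

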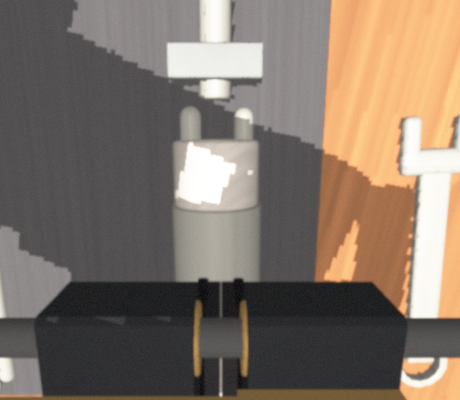

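>>> {"fn": "arm_command", "kwargs": {"plan": [{"claw":0,"dx":0,"dy":0,"dz":-2.5,"twist":0},{"claw":0,"dx":-0.1,"dy":-3,"dz":-4,"twist":0},{"claw":0,"dx":-0.2,"dy":-6.5,"dz":-4,"twist":0},{"claw":0,"dx":-0.3,"dy":-10,"dz":-4,"twist":0},{"claw":0,"dx":-0.3,"dy":-13.5,"dz":-4,"twist":0},{"claw":0,"dx":-0.3,"dy":-16.5,"dz":-4,"twist":0},{"claw":0,"dx":-0.3,"dy":-18,"dz":-4,"twist":0},{"claw":0,"dx":-0.3,"dy":-18,"dz":-4,"twist":0}]}}

```text
time_s: 9.82
position: [0.5551, 0.151, 0.1122]
tcp_rot: [[0.982, 0.188, 0.003], [0.188, -0.982, 0.004], [0.004, -0.003, -1.0]]
force: [0.5, -0.2, 0.9]
opening: 0.004
```

```bash
python3 -c "
from go import *
delta(0,176,42)
im=bot.capture('top')[170:350,170:390]; cv2.imwrite('pics/t11.png',cv2.resize(im[:,:,::-1],None,fx=3.3,fy=3.3,interpolation=cv2.INTER_CUBIC))
delta(0,176,42)
"
```

```text
t 9.82 mark pos [ -1.35 178.05 100.19] d_tool cm [0.11 0.22 5.82] twist 0.22 F [ 0.51 -0.15  0.9 ] open 0.0 tilt [0.0034 0.0038]
t 9.87 mark pos [ -0.84 176.18 100.24] d_tool cm [0.06 0.03 5.82] twist 0.17 F [-0.59 -0.49  0.6 ] open 0.0 tilt [0.0042 0.0029]
```

View pics/t11.png

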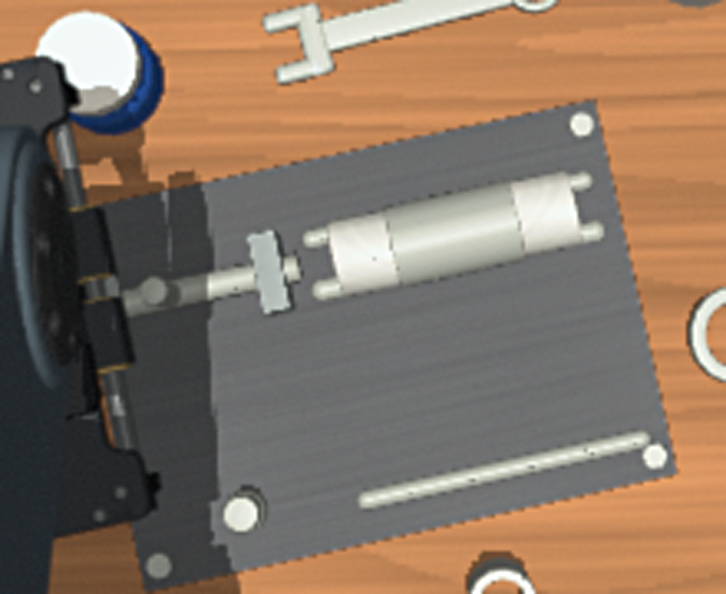

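>>> {"fn": "arm_command", "kwargs": {"plan": [{"claw":0,"dx":0.05,"dy":0,"dz":2,"twist":0.2},{"claw":0,"dx":0.05,"dy":0,"dz":4,"twist":0.2},{"claw":0,"dx":0.05,"dy":0,"dz":5,"twist":0.2},{"claw":0,"dx":0.05,"dy":0,"dz":5.5,"twist":0.2},{"claw":0,"dx":0.05,"dy":0,"dz":5.7,"twist":0.2},{"claw":0,"dx":0.05,"dy":0,"dz":5.7,"twist":0.2}]}}

```text
time_s: 10.37
position: [0.557, 0.1488, 0.055]
tcp_rot: [[0.983, 0.183, 0.004], [0.183, -0.983, 0.003], [0.004, -0.002, -1.0]]
force: [0.5, 0.2, 0.4]
opening: 0.006
```

```bash
python3 -c "
from go import *
delta(0,165,43)
im=bot.capture('scene')[160:310,300:450]; cv2.imwrite('pics/s12.png',cv2.resize(im[:,:,::-1],None,fx=4,fy=4,interpolation=cv2.INTER_CUBIC))
delta(0,165,43)
"
```

```text
t 10.37 mark pos [2.0000e-02 1.7555e+02 4.3040e+01] d_tool cm [-0.    1.06  0.  ] twist -0.08 F [0.53 0.24 0.36] open 0.01 tilt [0.0039 0.0027]
t 10.42 mark pos [  0.35 175.64  43.54] d_tool cm [-0.03  1.06  0.05] twist -0.07 F [ 0.19 -1.25 -0.18] open 0.01 tilt [0.0048 0.0028]
```

View pics/s12.png

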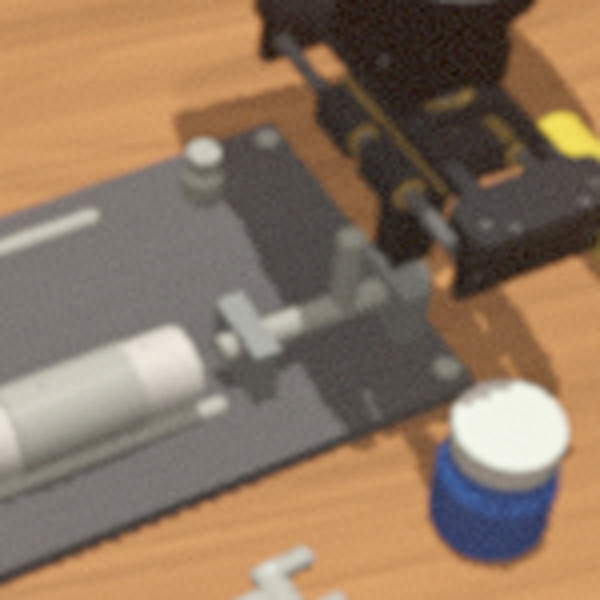

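>>> {"fn": "arm_command", "kwargs": {"plan": [{"claw":0,"dx":-0.03,"dy":0.6,"dz":0,"twist":0},{"claw":0,"dx":-0.03,"dy":1.2,"dz":0,"twist":0},{"claw":0,"dx":-0.03,"dy":1.7,"dz":0,"twist":0},{"claw":0,"dx":-0.03,"dy":2.1,"dz":0,"twist":0},{"claw":0,"dx":-0.03,"dy":2.5,"dz":0,"twist":0},{"claw":0,"dx":-0.03,"dy":2.5,"dz":0,"twist":0}]}}

```text
time_s: 10.92
position: [0.5622, 0.1235, 0.0559]
tcp_rot: [[0.983, 0.183, 0.006], [0.183, -0.983, 0.003], [0.007, -0.002, -1.0]]
force: [0.4, -0.3, -0.0]
opening: 0.002
```

```bash
python3 look.py w13
```

```text
t 10.92 mark pos [  0.54 149.79  43.95] d_tool cm [-5.72 15.59  0.13] twist -0.11 F [ 0.44 -0.31 -0.02] open 0.0 tilt [0.0061 0.0027]
```

View pics/w13.png

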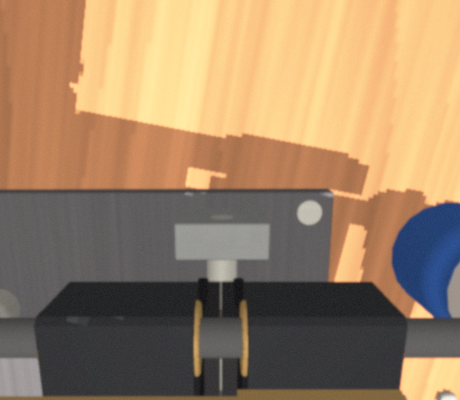

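```bash
python3 -c "
from go import *
im=bot.capture('scene')[180:290,300:430]; cv2.imwrite('pics/s14.png',cv2.resize(im[:,:,::-1],None,fx=5,fy=5,interpolation=cv2.INTER_CUBIC))
im=bot.capture('top')[170:350,170:390]; cv2.imwrite('pics/t14.png',cv2.resize(im[:,:,::-1],None,fx=3.3,fy=3.3,interpolation=cv2.INTER_CUBIC))
delta(0,165,43)
"
```

```text
t 11.07 mark pos [-1.4000e-01  1.5029e+02  4.3410e+01] d_tool cm [ 0.01 -1.47  0.04] twist -0.07 F [ 0.04 -0.12  0.35] open 0.01 tilt [0.0046 0.0023]
```

View pics/s14.png

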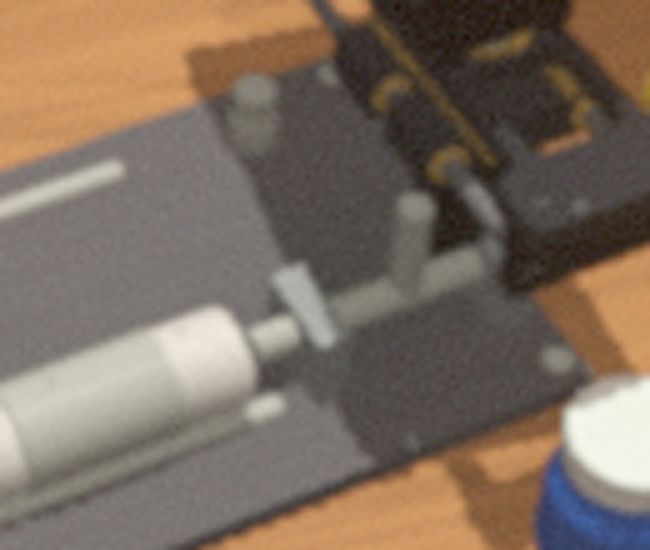

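View pics/t14.png

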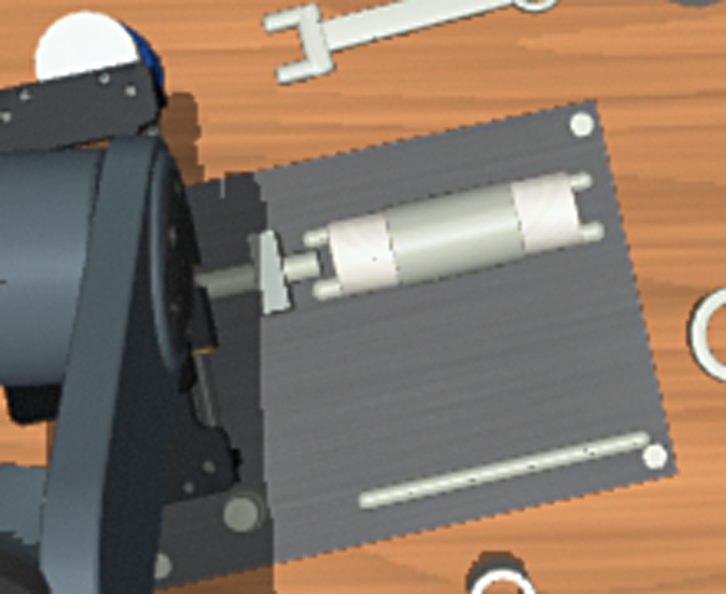

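>>> {"fn": "arm_command", "kwargs": {"plan": [{"claw":0,"dx":0,"dy":0.4,"dz":0,"twist":0},{"claw":0,"dx":0,"dy":0.8,"dz":0,"twist":0},{"claw":0,"dx":0,"dy":1.2,"dz":0,"twist":0},{"claw":0,"dx":0,"dy":1.5,"dz":0,"twist":0},{"claw":0,"dx":0,"dy":1.8,"dz":0,"twist":0},{"claw":0,"dx":0,"dy":1.9,"dz":0,"twist":0}]}}

```text
time_s: 11.57
position: [0.5649, 0.1048, 0.0553]
tcp_rot: [[0.983, 0.183, 0.004], [0.183, -0.983, 0.002], [0.005, -0.001, -1.0]]
force: [-0.2, 1.9, 1.0]
opening: 0.006
```

```bash
python3 -c "
from go import *
delta(0,120,43)"
```

```text
t 11.57 mark pos [ -0.27 130.85  43.32] d_tool cm [0.03 1.09 0.03] twist -0.09 F [-0.17  1.94  1.  ] open 0.01 tilt [0.0043 0.0023]
```

Now slowly until the hard stop shows in the force.

>>> {"fn": "arm_command", "kwargs": {"plan": [{"claw":0,"dx":0,"dy":0.15,"dz":0,"twist":0},{"claw":0,"dx":0,"dy":0.3,"dz":0,"twist":0},{"claw":0,"dx":0,"dy":0.45,"dz":0,"twist":0},{"claw":0,"dx":0,"dy":0.5,"dz":0,"twist":0}]}}

```text
time_s: 11.9
position: [0.5659, 0.0996, 0.0553]
tcp_rot: [[0.983, 0.183, 0.004], [0.183, -0.983, 0.002], [0.005, -0.001, -1.0]]
force: [-0.2, 2.4, 1.9]
opening: 0.006
```

>>> {"fn": "arm_command", "kwargs": {"plan": [{"claw":0,"dx":0,"dy":0.1,"dz":0,"twist":0},{"claw":0,"dx":0,"dy":0.2,"dz":0,"twist":0},{"claw":0,"dx":0,"dy":0.3,"dz":0,"twist":0}]}}

```text
time_s: 12.15
position: [0.566, 0.0985, 0.0554]
tcp_rot: [[0.983, 0.181, 0.004], [0.181, -0.983, 0.005], [0.005, -0.005, -1.0]]
force: [-1.1, 12.0, 2.2]
opening: 0.006
```

>>> {"fn": "arm_command", "kwargs": {"plan": [{"claw":0,"dx":0,"dy":0.1,"dz":0,"twist":0},{"claw":0,"dx":0,"dy":0.1,"dz":0,"twist":0},{"claw":0,"dx":0,"dy":0.1,"dz":0,"twist":0},{"claw":0,"dx":0,"dy":-0.3,"dz":0,"twist":0},{"claw":0,"dx":0,"dy":-1,"dz":0,"twist":0},{"claw":0,"dx":0,"dy":-1.5,"dz":-1,"twist":0},{"claw":0,"dx":0,"dy":-1.5,"dz":-4,"twist":0},{"claw":0,"dx":0,"dy":-1.5,"dz":-6,"twist":0}]}}

```text
time_s: 12.82
position: [0.5629, 0.1132, 0.1167]
tcp_rot: [[0.983, 0.182, 0.003], [0.182, -0.983, 0.005], [0.004, -0.004, -1.0]]
force: [0.3, 0.3, 0.4]
opening: 0.001
```

>>> {"fn": "arm_command", "kwargs": {"plan": [{"claw":0,"dx":0,"dy":-3.5,"dz":-2,"twist":0},{"claw":0,"dx":0,"dy":-7,"dz":-4,"twist":0},{"claw":0,"dx":-1,"dy":-9,"dz":-6,"twist":0},{"claw":0,"dx":-3,"dy":-12,"dz":-6,"twist":0},{"claw":0,"dx":-3,"dy":-12,"dz":-6,"twist":0},{"claw":0,"dx":-3,"dy":-12,"dz":-6,"twist":0}]}}

```text
time_s: 13.32
position: [0.5097, 0.2267, 0.1781]
tcp_rot: [[0.983, 0.186, 0.004], [0.186, -0.983, 0.004], [0.004, -0.003, -1.0]]
force: [0.2, -0.7, -0.2]
opening: 0.004
```

```bash
python3 -c "
from go import *
im=bot.capture('scene')[180:310,240:420]; cv2.imwrite('pics/s16.png',cv2.resize(im[:,:,::-1],None,fx=4.4,fy=4.4,interpolation=cv2.INTER_CUBIC))
im=bot.capture('top')[170:350,170:390]; cv2.imwrite('pics/t16.png',cv2.resize(im[:,:,::-1],None,fx=3.3,fy=3.3,interpolation=cv2.INTER_CUBIC))
im=bot.capture('top'); cv2.imwrite('pics/t16f.png',im[:,:,::-1])
delta(0,120,43)
"
```

```text
t 13.47 mark pos [-30.24 258.69 165.2 ] d_tool cm [ 3.01 13.9  12.19] twist -0.16 F [-0.9  -0.01  0.22] open 0.0 tilt [0.0038 0.0043]
```

View pics/s16.png

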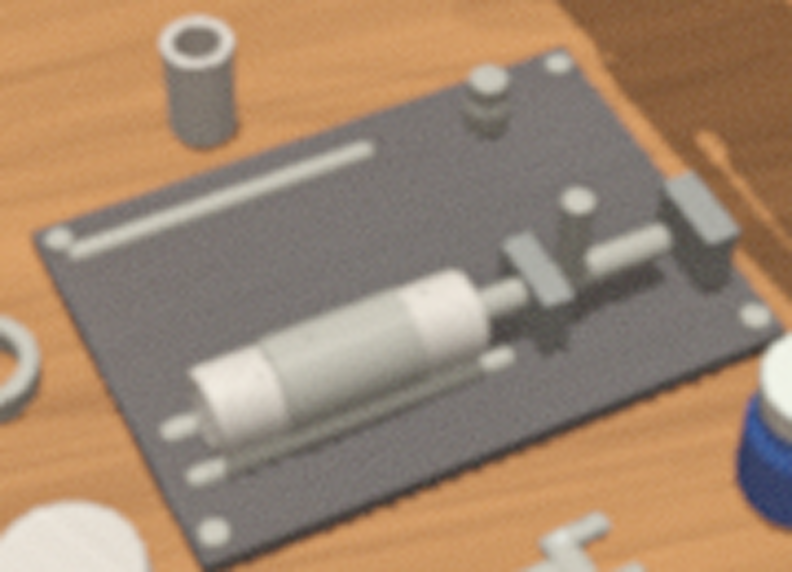

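View pics/t16.png

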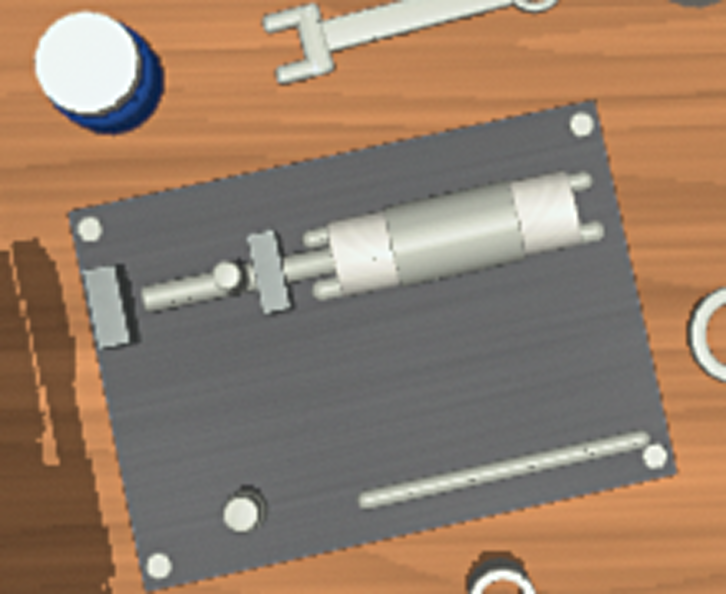

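View pics/t16f.png

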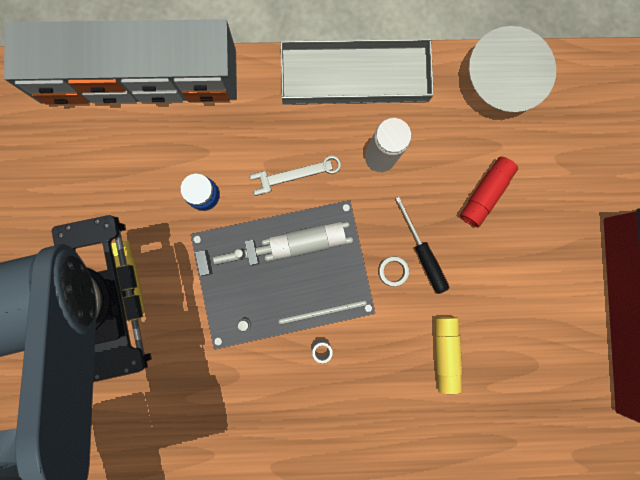

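```bash
python3 -c "
from go import *
u=lambda a:((np.array(a)+.5)/3.3-.5+170)
print('post',w2m(back('top',u((227.5,273.5)),.082)))
for a in ((331,226),(345,299),(571,173),(583,243)): print(w2m(back('top',u(a),.033)))
print('block front', w2m(back('top',u((272,270)),.046)))
s=bot.read_state(); print(s['time_s'],np.abs(s['qvel']).max())"
```

```text
post [ -0.49 107.5   70.  ]
[15.55 56.94 21.  ]
[-22.12  57.73  21.  ]
[ 16.23 -67.9   21.  ]
[-19.96 -66.15  21.  ]
block front [-0.86 89.52 34.  ]
13.4667 0.7625184023070707
```

```bash
python3 -c "
from rig import bot
print(bot.hand_in())"
```

```text
the job is handed in; nothing more can be done
None
```

I rolled the tube over the low ridge to the mark and pushed the bolt fully into its bore. The hand is off, and I handed the job in at about 13.5 s of the 61 s allowed. `hand_in` gives no verdict, so the checks below are my own measurements.

- **Rolling:** I used shut fingertips on top of the tube, in three strokes, the last over the ridge. Pressing force read between 5 and 10 N each time I checked it. I lifted off just past the crest and the tube dropped in between the ridges by itself.
- **Bolt:** I pushed the post with the shut fingers until it met the hard stop at about 12 N, then backed off and moved clear.
- **Final pictures:**
  - **Bolt:** the post moved about 36 mm (35 mm judged by its gap to the guide block). That puts the nose about 16 mm inside the bore.
  - **Tube:** its raw centre reading in the top view is about 2.6 mm before the mark. That camera reads about 1.5 mm low, so the real offset is about 1 mm.
  - **Bystanders:** none looked displaced in the final top view. I did not measure their positions.

The top and scene cameras disagreed by about 4 mm on where the plate is. I used their joint fit, which the wrist camera matched to within about 2 mm for most points. One near-ridge reading was off by about 3 mm, and the rear ridge by up to about 4 mm.

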